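# Wedge the rocking orbital shaker

## Robot

A 7-joint arm with a two-finger parallel gripper is mounted at the origin on the work surface. World frame = base frame: x ahead of the robot, y to its left, z up, the work surface at z = 0. Lengths are in m, angles in rad, forces in N, time in s.
With the tool pointing down it reaches from about 0.425 to 0.95 m from the base axis. Payload 4.7 kg.
Tool frame: the origin (TCP) lies on the centre line of the jaws, within the pads' length; the fingertips stand robot.nose_length ahead of it and the grasp point (between the pads) lies 8 mm behind it (robot.nose_length is the distance from the TCP to the fingertips, in m); z points along the fingers, y is the line along which they close (so a half turn about z gives the same grasp; the last joint's range is limited). The gripper opens to 85 mm and grips with 20 to 120 N. Pads are 22 mm wide; open, the fingers measure 114 mm over their backs; the gripper's body (76 mm by 85 mm) begins 54 mm behind the grasp point. The pads swing forward as they close: fully open they stand 13 mm farther back than shut.
Start: joints at [1.297, 0.469, -0.049, 1.532, 0.024, 1.141, -0.082], TCP at [0.164, -0.655, 0.242] pointing down, gripper open.
Joint ranges: [-2.59, 2.59], [-0.33, 1.99], [-1.39, 1.29], [0.1, 2.45], [-1.04, 4.18], [0.21, 1.99], [-2.66, 2.66]. Speed limits (rad/s): [2.57, 2.57, 3.14, 3.14, 3.14, 3.14, 3.14].

## Interface

Orientations are given as [roll, pitch, yaw] about the fixed x, y, z axes, in that order (R = Rz(yaw) Ry(pitch) Rx(roll)).
In Python, from plant import robot gives the robot as it stands. Calls block until the motion is done:
- robot.goto(position, orientation): joint-space move of the TCP to a pose.
- robot.move_straight(position, vel=0.15, attitude=None, contact_N=None): straight line of the TCP; attitude=None keeps the orientation; vel is the mean speed in m/s. With contact_N (N) it stops when the force on the tool has changed by that much, and returns True; else False.
- robot.move_joints(angles): joint-space move.
- robot.grip(opening, strength=None): opening from 0.0 (shut) to 1.0 (fully open); strength is the grip in N (None keeps the last); returns when the fingers have stopped.
- robot.sleep(seconds).
- robot.inverse_kinematics(position, orientation): joint angles nearest the present ones, or None.
- robot.sense(): the state.
- robot.grab_frame(name): name is "scene" or "side" or "wrist"; returns a dict with "image" (384x512x3 uint8, red, green, blue), "range_z" (384x512 float32, m along the optical axis (not along the pixel's ray), 0 where there is no reading), "fx", "fy", "cx", "cy" (pixels), "R" (3x3) and "t" (3): a world point X has camera coordinates R X + t. Camera axes: x right, y down, z forward; pixel columns grow to the right and rows downward; lengths in m; the calibration is good to about 2 mm. The wrist camera is an equidistant fisheye: a pixel r from the principal point sees the ray r / f radians off the axis. A picture is of the moment at which its call begins.
A pose or a line that the arm cannot do raises robot.IKError and nothing moves.
- robot.close_job(): hands the job in; it is judged then, once.
The state is a dict: "t": time; "joint_pos": joint angles; "joint_velocities": joint speeds; "effort": joint torques, N m; "tcp_pos": TCP position; "tcp_rot": TCP orientation; "wrist_force": force on the tool from outside, world axes, zero at the start; "torque": the same for the moment, N m; "opening": opening from 0.0 (shut) to 1.0 (fully open); "gripper_force": force on a finger pad.
Only numpy, scipy, OpenCV 4.12 (cv2) and the standard library are available. Lean on these libraries where they do the work, as an engineer would, in place of code of your own. Each camera call takes 0.05 s, during which the arm holds its last target. There are 200 camera calls.

## Task

The orbital shaker rocks because its front-left foot, on the side facing the robot, is too short and hangs clear of the bench. With the fingertips, push the loose grey wedge across the bench, thin end first, squarely in under that foot until it is snug, then press down on the top of the case at that corner to feel that it no longer rocks, and let go. Never pick up or tip the wedge, do not shove or lift the shaker, leave it standing level, and leave everything else where it is.

Things in the scene. Friction and masses are not known exactly. Their poses are not given: they have to be found in the camera images.
- shaker: Low cream orbital shaker, 3 kg, loose. Case 210 (x) by 230 (y) mm, flat underside 22 mm and flat top 92 mm above the bench. Front (-x) has a dark panel, two knobs. Origin: centre of the case, on the bench plane; x to its back, y to its left, z up. Four screw feet, 20 mm wide pads, 88 mm to front/back and 90 mm to the sides of the origin; it stands level on three, the front-left (-x, +y) is short.
- foot_bottom (a point): Centre of the underside of the short front-left foot (20 mm wide, 12 mm high rubber pad; its front edge lies 7 mm behind the front face of the case). It hangs 5 to 8.5 mm above the bench at the start, differently each time, and is stuck in its thread. z up.
- corner_top (a point): Point on the flat top of the case, 92 mm up, straight above the short foot, 17 mm behind the front edge and 25 mm inside the left edge. A tray (top 107 mm up, flasks on its rear half up to 225 mm) begins 35 mm behind this point. Unwedged, some 2 to 8 N pressed down here rocks the case until the short foot meets the bench.
- wedge: Grey wedge, 45 g, flat on the bench in front of the short foot, thin end roughly towards it, 35 to 85 mm short of it. 100 mm long, 40 wide; upright heel face 18 mm high, thin end 2 mm (top at 10 mm - 0.16 x). Origin: centre of underside; x to the thin end (+50 mm), heel at -50 mm. Slides easily; against the foot the push climbs steeply: 4 to 10 N leave it snug, heel 50 to 75 mm out of the case.
- beaker: Glass beaker, 68 mm wide, 90 mm high, standing to the left of the wedge. Origin: centre of its underside. Leave it alone.
- bottle: Glass reagent bottle with a blue cap, 70 mm wide, 155 mm high, beyond the beaker, left of the wedge. Origin: centre of its underside. Leave it alone.
- pen: Marker pen with a black cap, 130 mm long, 16 mm thick, lying to the right of the wedge. Origin: under its middle; x runs along it to the cap end. Leave it alone.
- tip_box: Pipette-tip box, 82 x 118 x 66 mm, to the right of the dishes. Origin: centre of its underside. Leave it alone.
- dishes: Stack of three Petri dishes, 90 mm wide, 46 mm high, to the right of the pen. Origin: centre of its underside. Leave it alone.
- tube_rack: Blue rack of capped tubes, 90 x 126 mm, 87 mm high, to the right of the shaker. Origin: centre of its underside. Leave it alone.
Things that resemble listed ones, but are neither listed nor needed, are in the scene too. Leave any blue, pink or yellow look-alike of the wedge alone.

How it is judged:
On the way, in this order (a step that is already met when the one before it is completed fails the run):
1. the wedge has been pushed in under the short foot (x of foot_bottom in the frame of wedge below 0.05 m and y of foot_bottom in the frame of wedge between -0.02 and 0.02 m), for 0.1 s.
2. the case is pressed down with the fingers at the corner above the wedge, with at least 5 N, and does not rock: the wedge carries the press and the case stays within 0.012 rad of level (contact force between the fingers and shaker above 5 N and horizontal distance between the grasp point and corner_top below 0.06 m and contact force between wedge and shaker above 3 N and angle between shaker's own z axis and vertical below 0.012 rad), for 0.2 s.
At the end, for the whole second after the job is handed in: The short foot rests on the sloping top of the wedge (within 20 mm of its centre line) with at least 0.4 N, the wedge lies flat on the bench, the shaker is level within 0.012 rad and both are at rest (all of step 1 and x of foot_bottom in the frame of wedge above -0.03 m and contact force between wedge and shaker above 0.4 N and angle between shaker's own z axis and vertical below 0.012 rad and angle between wedge's own z axis and vertical below 0.03 rad and linear speed of each of shaker, wedge below 0.01 m/s); the robot touches nothing.
It fails at once if the wedge is lifted more than 10 mm or tipped by more than 0.3 rad (height (world z) of wedge above 0.01 m or angle between wedge's own z axis and vertical above 0.3 rad).
It fails at once if the shaker is shoved more than 15 mm or lifted (distance of shaker from where it was at the start of the episode above 0.015 m or height (world z) of shaker above 0.012 m or angle between shaker's own z axis and vertical above 0.12 rad).
It fails at once if a bystander is moved more than 20 mm (distance of any of beaker, bottle, pen, tip_box, dishes, tube_rack from where it was at the start of the episode above 0.02 m).
It also fails if it takes over 67 s, if anything falls off the work surface, if the arm or the gripper's body presses on something with over 40 N, if the wrist force passes 120 N, or if a joint passes its speed limit or range.

## Working session

There is one attempt and no reset: what is moved stays moved. The work goes in short steps, each a Python script; the robot and the scene stay as the last script left them, time stands still between calls to the robot, and variables do not carry over. Pictures are saved under pics/ and viewed, at most 10 in all, crops included, and the job is handed in when it is done.

```bash
mkdir -p pics; ls; python3 - <<'E'
from plant import robot
import cv2,numpy as np
for n in("scene","side"):
    f=robot.grab_frame(n); np.savez(f"{n}0.npz",**f)
    cv2.imwrite(f"pics/{n}0.png",cv2.resize(f["image"][:,:,::-1],(800,600),interpolation=cv2.INTER_CUBIC))
    print(n,f["fx"],f["cx"],f["cy"],-f["R"].T@f["t"])
s=robot.sense();print(s["t"],s["tcp_pos"],s["tcp_rot"],robot.nose_length,s["wrist_force"])
E
```

```text
pics
scene 495.5090826350591 263.3890100565666 194.85178217352916 [1.18338291 0.42405824 1.38951935]
side 434.2075340873481 251.60951997974766 186.27585236775266 [ 0.43461037 -0.86597972  0.62417219]
0.1 [ 0.1634774  -0.65438482  0.24136604] [-3.13983202e+00  7.57609521e-05  2.44817045e-01] 0.011 [-0.2092955  -0.23267426  0.55662384]
```

View pics/scene0.png

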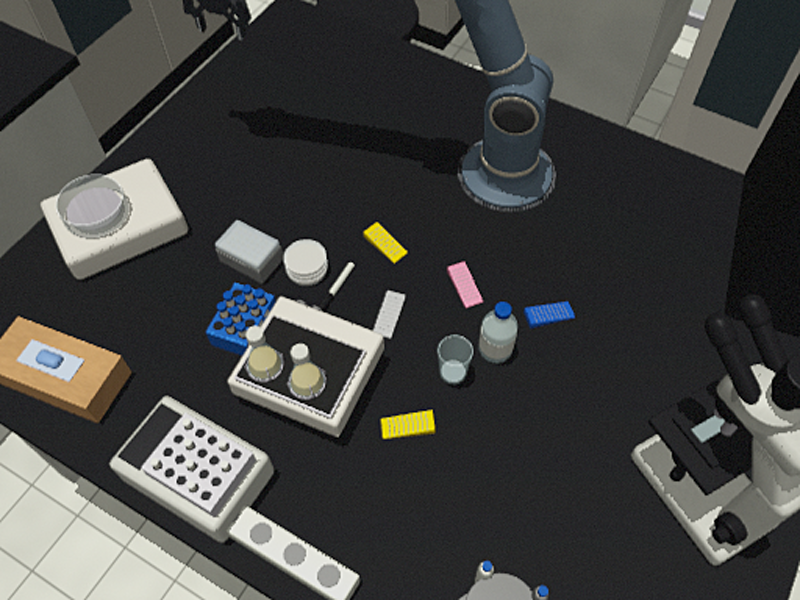

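View pics/side0.png

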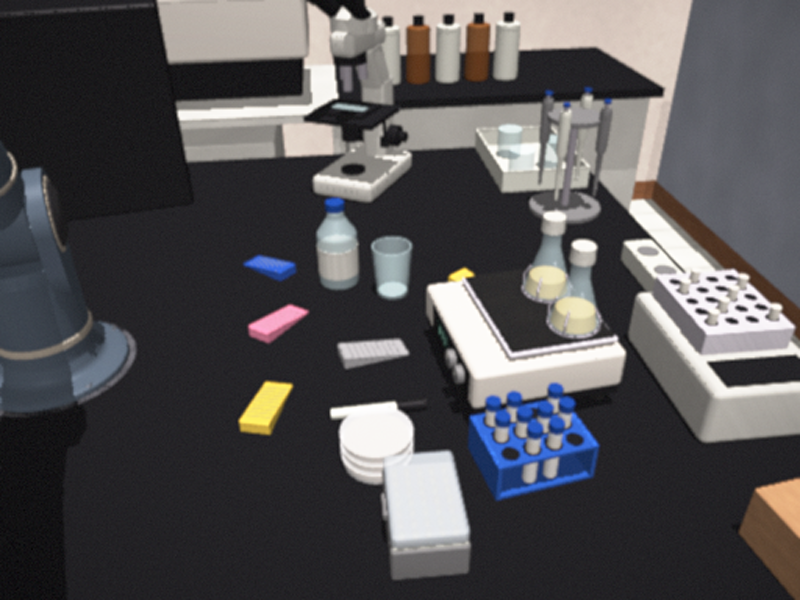

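The scene picture shows the shaker's top corners at about (285,298), (383,345), (340,433) and (230,378), with the grey wedge at (390,313). The beaker is at (455,358) and the pen at (340,285). I'll deproject these next.

```bash
cat > h.py <<'E'
import numpy as np,cv2
def cloud(f):
    v,u=np.indices(f["range_z"].shape); z=f["range_z"]
    c=np.stack([(u-f["cx"])/f["fx"]*z,(v-f["cy"])/f["fy"]*z,z],-1)
    return (c-f["t"])@f["R"]   # R^T (c-t)
def proj(f,X):
    c=f["R"]@np.asarray(X,float)+f["t"]; return f["fx"]*c[0]/c[2]+f["cx"],f["fy"]*c[1]/c[2]+f["cy"]
def ray(f,u,v,h):
    d=f["R"].T@np.array([(u-f["cx"])/f["fx"],(v-f["cy"])/f["fy"],1]);o=-f["R"].T@f["t"]
    return o+d*(h-o[2])/d[2]
def rect(P):
    r=cv2.minAreaRect((P[:,:2]*1000).astype(np.float32)); return r,cv2.boxPoints(r).round(0).tolist()
E
python3 - <<'E'
from h import *
for n in("scene","side"):
    f=dict(np.load(n+"0.npz")); W=cloud(f); im=f["image"].astype(int)
    s=0.64
    # seeds
    cs=ray(f,*( (306*s,366*s) if n=="scene" else (530*s,320*s)),.095)
    print(n,"centre~",cs)
    d=np.linalg.norm(W[...,:2]-cs[:2],axis=-1)
    m=(d<.2)&(abs(W[...,2]-.092)<.006)&(im.min(-1)>110)&(f["range_z"]>0)
    m=cv2.morphologyEx(m.astype(np.uint8),cv2.MORPH_OPEN,np.ones((2,2)))
    k,l,st,_=cv2.connectedComponentsWithStats(m); b=1+st[1:,4].argmax(); print("top",rect(W[l==b]),np.median(W[l==b][:,2]))
    ws=ray(f,*((390*s,313*s) if n=="scene" else (373*s,352*s)),.01); print("w~",ws)
    d=np.linalg.norm(W[...,:2]-ws[:2],axis=-1)
    m=(d<.075)&(W[...,2]<.03)&(im.min(-1)>70)&(im.max(-1)-im.min(-1)<40)&(f["range_z"]>0)
    k,l,st,_=cv2.connectedComponentsWithStats(m.astype(np.uint8)); b=1+st[1:,4].argmax(); Q=W[l==b]; print("wedge",rect(Q),np.percentile(Q[:,2],[2,50,98]))
    x0,y0=(200,130) if n=="scene" else (190,180)
    if n=="scene": cv2.imwrite("pics/c.png",cv2.resize(f["image"][150:290,140:327,::-1],(800,600),interpolation=cv2.INTER_CUBIC))
E
```

```text
scene centre~ [ 0.70004246 -0.07969071  0.095     ]
top (((830.12548828125, 160.0342559814453), (855.9497680664062, 212.95057678222656), 50.74526596069336), [[477.0, -104.0], [642.0, -239.0], [1183.0, 424.0], [1018.0, 559.0]]) 0.092755832415928
w~ [ 0.47701783 -0.03201001  0.01      ]
wedge (((476.91229248046875, -37.4766731262207), (113.74373626708984, 45.912601470947266), 13.242668151855469), [[416.0, -28.0], [427.0, -73.0], [538.0, -47.0], [527.0, -2.0]]) [-0.00011874  0.01081803  0.02167577]
side centre~ [ 0.69332363 -0.11217495  0.095     ]
top (((519.162841796875, -401.36236572265625), (897.9661865234375, 292.7981872558594), 61.62651824951172), [[177.0, -727.0], [435.0, -866.0], [861.0, -76.0], [604.0, 63.0]]) 0.09118529018447363
w~ [ 0.47829751 -0.04462565  0.01      ]
wedge (((477.89361572265625, -24.520877838134766), (105.43307495117188, 71.25596618652344), 9.582359313964844), [[420.0, 2.0], [432.0, -68.0], [536.0, -51.0], [524.0, 19.0]]) [-0.00149993  0.00758118  0.01737856]
```

View pics/c.png

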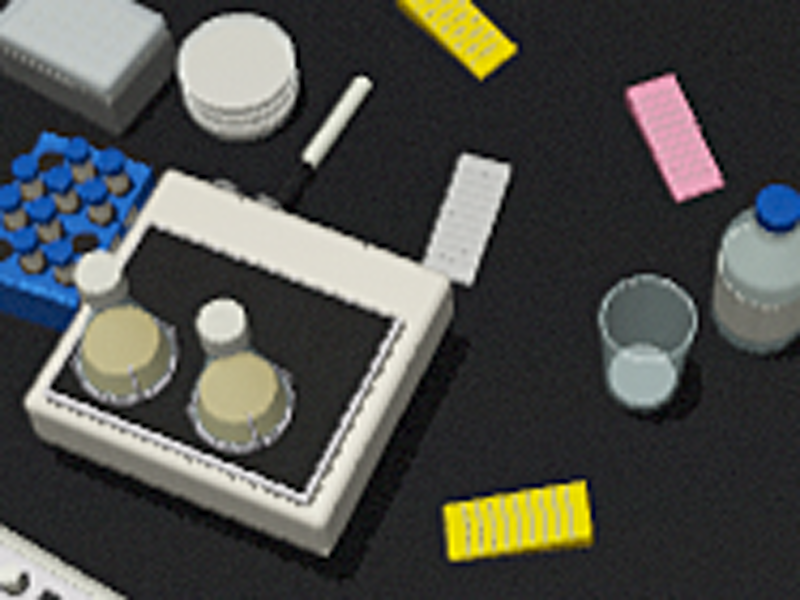

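```bash
python3 - <<'E'
from h import *
f=dict(np.load("scene0.npz"))
k=187/800;g=lambda u,v,h:(ray(f,140+u*k-.4,150+v*140/600-.4,h)*1000).round(1)
for u,v in((168,172),(452,290),(328,545),(28,400)): print("top",g(u,v,.09))
for u,v,h in((462,154,.018),(511,165,.018),(473,284,.002),(428,262,.002)): print("w",g(u,v,h))
for u,v,h in((646,278,.09),(310,165,.01),(365,80,.01),(280,200,.01),(778,190,.155)):print("o",g(u,v,h))
for n in("scene","side"):
    f=dict(np.load(n+"0.npz"));W=cloud(f);im=f["image"].astype(int)
    d=np.linalg.norm(W[...,:2]-[.69,-.1],axis=-1)
    m=(d<.2)&(abs(W[...,2]-.092)<.005)&(im.min(-1)>110)&(f["range_z"]>0)
    k_,l,st,_=cv2.connectedComponentsWithStats(m.astype(np.uint8)); b=1+st[1:,4].argmax();print(n,rect(W[l==b]))
E
```

```text
top [ 596.3 -215.    90. ]
top [575.7  14.   90. ]
top [779.9  43.4  90. ]
top [ 794.8 -190.3   90. ]
w [435.5 -64.6  18. ]
w [425.1 -26.9  18. ]
w [522.1  -2.9   2. ]
w [523.  -42.1   2. ]
o [498.1 126.9  90. ]
o [ 499.3 -163.5   10. ]
o [ 410.3 -170.    10. ]
o [ 537.5 -165.8   10. ]
o [425.4 186.9 155. ]
scene (((683.0721435546875, -91.52546691894531), (210.86842346191406, 228.70306396484375), 6.988473415374756), [[565.0, 9.0], [592.0, -218.0], [802.0, -192.0], [774.0, 35.0]])
side (((681.8714599609375, -93.66836547851562), (209.01429748535156, 232.12620544433594), 7.179852485656738), [[564.0, 8.0], [593.0, -222.0], [800.0, -196.0], [771.0, 35.0]])
```

Two cameras agree: shaker centre is (0.6825, -0.0925), yaw 0.124, and the fitted size of 210x230 matches the given one. That puts the foot near (0.584, -0.014). The wedge centre is about (0.477, -0.034), yaw about 0.24. Next I'll check reach behind the heel and take a close look.

```bash
python3 - <<'E'
from plant import robot
from h import *
robot.goto([.45,-.04,.26],[np.pi,0,.2]); robot.grip(0.0,40)
s=robot.sense();print(s["t"],s["tcp_pos"],s["opening"])
for x in(.39,.40,.41,.42,.44): print(x,[(p,robot.inverse_kinematics([x,-.05,.016],[np.pi,p,.2]) is not None) for p in(0,.1,.2,.3,.4)])
f=robot.grab_frame("wrist");np.savez("w1.npz",**f);print(f["fx"],f["cx"],f["cy"],(-f["R"].T@f["t"]),f["R"][2])
cv2.imwrite("pics/w1.png",cv2.resize(f["image"][:,:,::-1],(800,600),interpolation=cv2.INTER_CUBIC))
E
```

```text
3.275 [ 0.44997615 -0.03999459  0.25997802] 0.00018495480686107235
0.39 [(0, True), (0.1, True), (0.2, True), (0.3, True), (0.4, True)]
0.4 [(0, True), (0.1, True), (0.2, True), (0.3, True), (0.4, True)]
0.41 [(0, True), (0.1, True), (0.2, True), (0.3, True), (0.4, True)]
0.42 [(0, True), (0.1, True), (0.2, True), (0.3, True), (0.4, True)]
0.44 [(0, True), (0.1, True), (0.2, True), (0.3, True), (0.4, True)]
297.3186396354542 249.8074740142207 187.37423655073047 [ 0.53189087 -0.02391044  0.39171299] [-0.31587297 -0.06317442 -0.94669597]
```

View pics/w1.png

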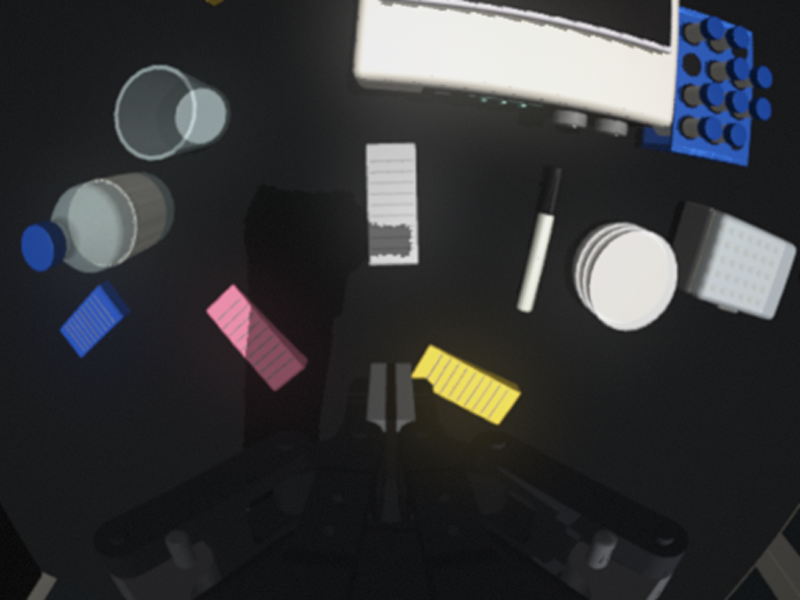

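The close-up shows the wedge with its thin end at (366,144) and (415,143), and its heel at (370,265) and (418,263). The shaker's front-left top corner is near (357,80). The yellow and pink decoys lie behind the wedge, at (430,345) and (307,362).

```bash
cat >> h.py <<'E'
def fray(f,u,v,h):
    a,b=u-f["cx"],v-f["cy"];r=np.hypot(a,b);th=r/f["fx"]
    d=f["R"].T@np.array([a/r*np.sin(th),b/r*np.sin(th),np.cos(th)]);o=-f["R"].T@f["t"]
    return o+d*(h-o[2])/d[2]
E
python3 - <<'E'
from h import *
f=dict(np.load("w1.npz"))
for n,u,v,h in(("thin",366,144,.002),("thin",415,143,.002),("heel",418,264,.018),("heel",370,265,.018),("heelb",370,265,0),("yel",430,345,.018),("yel",412,376,.018),("pink",307,362,.018),("pink",234,285,.018),("case FL",357,80,.088),("penend",525,311,.01)):
    print(n,(fray(f,u*.64-.2,v*.64-.2,h)*1000).round(1))
E
```

```text
thin [525.2  -4.3   2. ]
thin [534.1 -43.7   2. ]
heel [436.8 -66.1  18. ]
heel [428.  -27.1  18. ]
heelb [423.  -27.2   0. ]
yel [366.3 -92.8  18. ]
yel [332.5 -83.9  18. ]
pink [327.   12.8  18. ]
pink [387.3  87.5  18. ]
case FL [567.    5.2  88. ]
penend [ 411.8 -172.    10. ]
```

```bash
python3 - <<'E'
from plant import robot
from h import *
P=np.pi
def tcp(h,yaw,back): return [h[0]-back*np.cos(yaw),h[1]-back*np.sin(yaw),.016]
h0=np.array([.4315,-.0466]);h1=np.array([.4853,-.030]);y0,y1=.2285,.16
a=tcp(h0,y0,.032); robot.grip(.1)
robot.goto([a[0],a[1],.10],[P,0,y0]); print(robot.move_straight(a,vel=.08,contact_N=6))
s=robot.sense();print(s["t"],s["tcp_pos"],s["opening"],s["wrist_force"])
print(robot.move_straight(tcp(h0,y0,.012),vel=.04,contact_N=6))
for k in np.linspace(0,1,6)[1:]:
    yaw=y0+k*(y1-y0);h=h0+k*(h1-h0)
    print(robot.move_straight(tcp(h,yaw,.011),vel=.03,attitude=[P,0,yaw],contact_N=8))
s=robot.sense();print(s["t"],s["tcp_pos"],s["tcp_rot"],s["wrist_force"])
f=robot.grab_frame("wrist");np.savez("w2.npz",**f)
cv2.imwrite("pics/w2.png",cv2.resize(f["image"][:,:,::-1],(800,600),interpolation=cv2.INTER_CUBIC))
E
```

```text
False
5.4833 [ 0.40073116 -0.05386471  0.01634053] 0.09920704078855795 [1.2149903  0.19423903 0.00179749]
False
False
False
False
False
False
8.7917 [ 0.47457243 -0.03165117  0.01598263] [-3.14156535e+00 -4.33197914e-05  1.60163783e-01] [-0.24007629  0.36426648 -0.01624978]
```

View pics/w2.png

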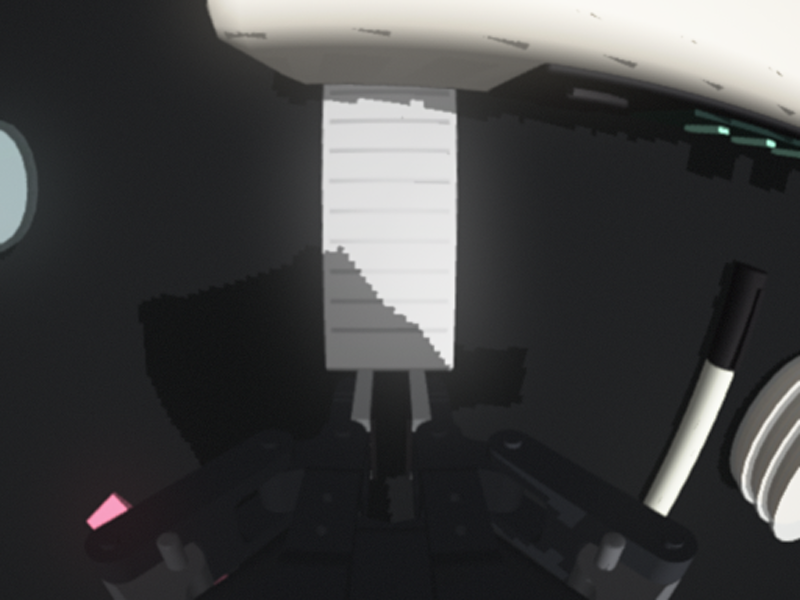

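The wedge sits flush and centred against the fingers, with its heel at (326..453, 369), and it is entering under the case. Now I push until snug, logging progress.

```bash
python3 - <<'E'
from plant import robot
from h import *
s=robot.sense();p=s["tcp_pos"];y=.16;d=np.array([np.cos(y),np.sin(y),0])
print(robot.move_straight(list(p+.045*d),vel=.02,contact_N=5.5))
s=robot.sense();q=s["tcp_pos"];print(s["t"],(q-p)@d,s["wrist_force"]@d,s["wrist_force"],"heel-foot",(np.array([.584,-.014,0])-q)@d-.011)
E
```

```text
True
10.325 0.03055952411865451 -0.468755204144091 [-0.46811988 -0.04151745  0.1619287 ] heel-foot 0.06948146750606285
```

```bash
python3 - <<'E'
from plant import robot
from h import *
s=robot.sense();p=s["tcp_pos"];y=.16;d=np.array([np.cos(y),np.sin(y),0])
for i in range(1,9):
    r=robot.move_straight(list(p+.001*i*d),vel=.01); s=robot.sense()
    F=s["wrist_force"]@d; print(i,r,round((s["tcp_pos"]-p)@d*1e3,2),round(F,2),round(s["wrist_force"][2],2))
    if F<-5.5: break
f=robot.grab_frame("side");np.savez("s2.npz",**f);W=cloud(f);im=f["image"].astype(int)
dd=np.linalg.norm(W[...,:2]-[.69,-.1],axis=-1)
m=(dd<.2)&(abs(W[...,2]-.092)<.005)&(im.min(-1)>110)&(f["range_z"]>0)
k_,l,st,_=cv2.connectedComponentsWithStats(m.astype(np.uint8)); b=1+st[1:,4].argmax();print(rect(W[l==b]),s["t"])
cv2.imwrite("pics/s2.png",cv2.resize(f["image"][180:260,190:297,::-1],(800,600),interpolation=cv2.INTER_CUBIC))
E
```

```text
1 False 0.46 -1.52 1.33
2 False 0.55 -4.51 3.45
3 False 0.81 -6.52 4.41
(((680.5150756835938, -93.74446105957031), (208.6209259033203, 230.38656616210938), 7.649788856506348), [[562.0, 7.0], [592.0, -222.0], [799.0, -194.0], [769.0, 34.0]]) 11.1417
```

View pics/s2.png

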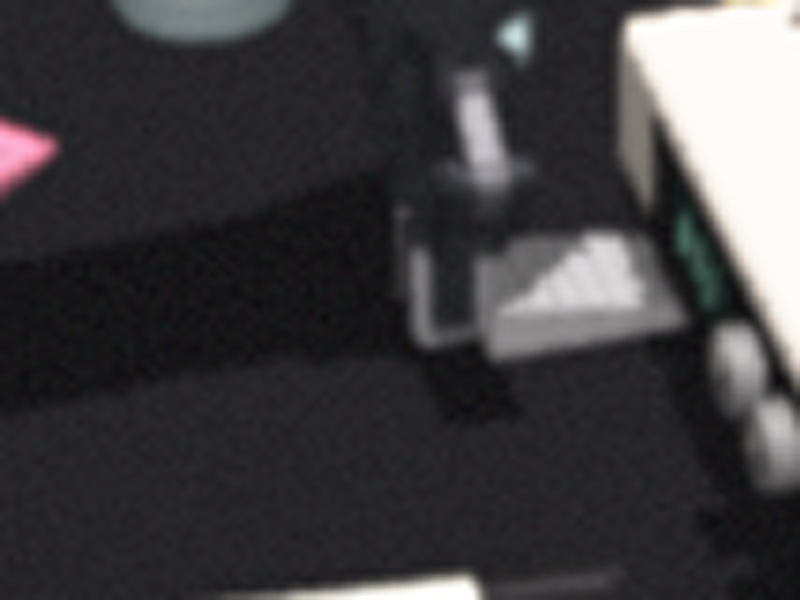

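The force climbs steeply, reaching 6.5 N over about 0.5 mm. The crop shows the wedge in under the case with its heel at (490,300), and the shaker hasn't moved. Snug, so I retreat and press the corner.

```bash
python3 - <<'E'
from plant import robot
from h import *
P=np.pi;s=robot.sense();p=np.array(s["tcp_pos"]);d=np.array([np.cos(.16),np.sin(.16),0])
robot.move_straight(list(p-.03*d),vel=.03); q=p-.03*d
robot.move_straight([q[0],q[1],.25],vel=.15); robot.grip(0)
o=[P,0,.124+P/2]; print(robot.inverse_kinematics([.582,-.012,.104],o))
robot.goto([.582,-.012,.25],o); robot.move_straight([.582,-.012,.125],vel=.08)
z0=robot.sense()["wrist_force"]
print(robot.move_straight([.582,-.012,.096],vel=.015,contact_N=4))
z=robot.sense()["tcp_pos"][2]
for i in range(1,16):
    robot.move_straight([.582,-.012,z-.0005*i],vel=.01); s=robot.sense();F=s["wrist_force"][2]-z0[2]
    print(i,round(s["tcp_pos"][2]*1e3,2),round(F,2))
    if F>9: break
robot.sleep(.6); s=robot.sense();print(s["t"],s["wrist_force"]-z0)
f=robot.grab_frame("side");np.savez("s3.npz",**f)
cv2.imwrite("pics/s3.png",cv2.resize(f["image"][130:260,150:323,::-1],(800,600),interpolation=cv2.INTER_CUBIC))
E
```

```text
[ 0.51936641  0.60488686 -0.78266505  1.8551744   0.53514823  0.90486386
 -0.39339032]
True
1 103.06 5.8
2 102.97 7.17
3 102.89 11.49
20.0 [-4.14984437 -0.88674563 10.67621737]
```

View pics/s3.png

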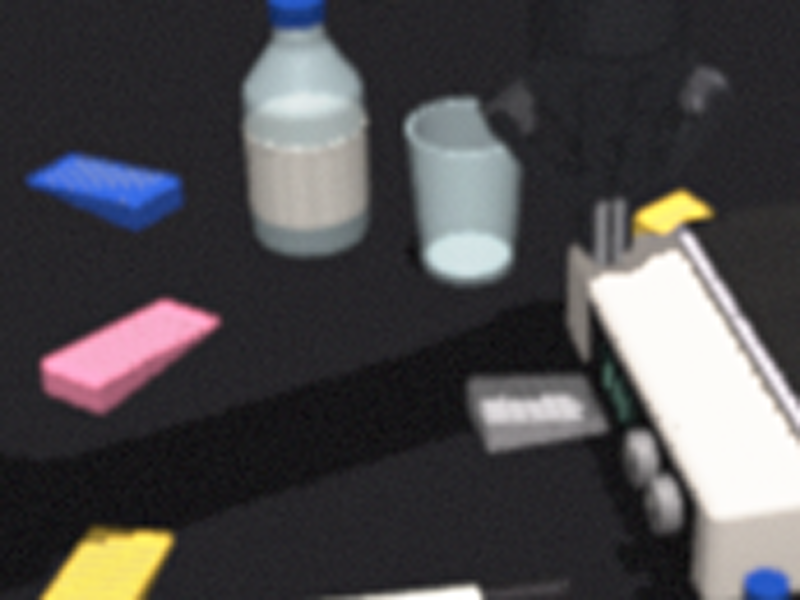

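The case takes 10.7 N with no give: the TCP is at 102.9 mm, so the top is still at 92 mm. The wedge heel at (490,450) hasn't moved. I'll let go and hand in.

```bash
python3 - <<'E'
from plant import robot
robot.move_straight([.582,-.012,.13],vel=.03); robot.move_straight([.582,-.012,.25],vel=.12); robot.sleep(.5)
s=robot.sense();print(s["t"],s["wrist_force"]); print(robot.close_job())
E
```

```text
22.8 [-0.4694533  -0.85499977 -0.37946957]
the job is handed in; nothing more can be done
None
```

I pushed the wedge in under the short foot until it was snug (6.5 N push). The corner then held a 10.7 N press without rocking, and I let go and handed the job in at about 23 s; no verdict came back.

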